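Ratchet the vial carousel round to the reader

TASK

Work the red-handled ratchet lever of the vial carousel, one full stroke at a time, until the vial with the orange cap stands in front of the white reader, at the tip of its yellow pointer, and stop there with the lever let go and back at its rest. Turn the carousel only with the lever, never by hand, and leave the glassware and the wooden block around it alone.

Things in the scene. Friction and masses are not known exactly. Their poses are not given: they have to be found in the camera images.
- index_unit: Fixed carousel unit on a round blue base (125 mm radius, 12 mm thick). Origin on the carousel's upright turning axis at bench level, z up; +y points from the axis to the reader, a white box 60 x 50 x 105 mm, 113 to 163 mm from the axis, with a yellow pointer on top. A fixed sprung brass pawl lets the carousel turn only anticlockwise seen from above.
- lever (a joint): Ratchet lever angle, rad, about the unit's axis: 0 at rest, growing anticlockwise seen from above, end stop at 0.70. A spring returns it when let go (3 to 5 N at the handle). Forward, its pawl turns the carousel along after some slack (3 degrees or more); on the way back it slips over the teeth. For a full stroke go past 0.60, about 0.66, then back to 0 (below 0.03).
- lever_knob (a point): Centre of the top of the lever's red handle: upright cylinder, 22 mm diameter, 40 to 108 mm above the bench, 165 mm from the unit's axis; moves with the lever, about -59, -154 mm in the unit's x, y at rest. The lever arm under it is 22 mm wide, up to 24 mm high; pawl guides on it reach 44 mm high, up to 136 mm from the axis. A grasp round the handle may swivel on it.
- carousel (a joint): Carousel angle, rad, growing anticlockwise seen from above: 0 when the orange-capped vial is exactly at the reader. Starts between -2.0 and -0.7, not always on a tooth. Each full lever stroke takes it to the next multiple of 30 degrees (0.524), give or take 2 degrees (if it starts less than 3 degrees short of a multiple, to the one after). It cannot turn back.
- beaker: Bystander, loose: glass beaker, 72 mm in diameter, 85 mm tall; origin at the centre of its underside.
- amber_bottle: Bystander, loose: amber bottle with black cap, 64 mm in diameter, 130 mm tall; origin at the centre of its underside.
- vial_block: Bystander, loose: wooden block 90 x 140 x 50 mm full of small vials (about 57 mm tall in all); origin at the centre of its underside, 140 mm along its y axis.
- vial_deck: The turning part of the carousel: steel ratchet wheel (95 mm radius, 12 teeth, 28 to 40 mm above the bench) with a white deck and 12 capped vials on a 66 mm radius circle, 30 degrees apart, tops 98 mm above the bench; one orange cap, eleven white. Origin on the turning axis at bench level. Turned only by the lever, not to be pushed directly.

How it is judged:
By the outcome, as a careful person would: the job done as asked, in the order asked, and still so for the second after the job is handed in, with the robot touching nothing.
It also fails if it takes over 51 s, if anything falls off the work surface, if the arm or the gripper's body presses on something with over 40 N, if the wrist force passes 120 N, or if a joint passes its speed limit or range.

ROBOT

A 6-joint arm with a two-finger parallel gripper is mounted at the origin on the work surface. World frame = base frame: x ahead of the robot, y to its left, z up, the work surface at z = 0. Lengths are in mm, angles in rad, forces in N, time in s.
With the tool pointing down it reaches from about 275 to 825 mm from the base axis. Payload 5.2 kg.
Tool frame: the origin (TCP) lies at the very end of the fingers, on their centre line; the grasp point (between the pads) lies 19 mm behind it; z points along the fingers, y is the direction in which the jaws open and shut (so a half turn about z gives the same grasp; the last joint's range is limited). The gripper opens to 93 mm and grips with 3 to 60 N. Pads are 15 mm wide; open, the fingers measure 128 mm over their backs; the gripper's body (75 mm by 188 mm) begins 65 mm behind the grasp point.
Start: joints at [-1.523, 0.259, 1.535, -0, 1.348, -0.203], TCP at [136.519, -532.792, 218.653] pointing down, gripper open.
Joint ranges: [-3.14, 3.14], [-0.91, 2.08], [0.19, 2.58], [-1.22, 4.36], [0.22, 2.71], [-3.12, 3.12]. Speed limits (rad/s): [2.57, 2.57, 3.14, 3.14, 3.14, 3.14].

INTERFACE

Orientations are given as [roll, pitch, yaw] about the fixed x, y, z axes, in that order (R = Rz(yaw) Ry(pitch) Rx(roll)).
In Python, from bench import robot gives the robot as it stands. The module is installed in compiled form; this text tells all that it offers. Calls block until the motion is done:
- robot.move_ptp(position, orientation): joint-space move of the TCP to a pose.
- robot.move_linear(position, ori=None, speed=150, f_stop=None): straight line of the TCP; ori=None keeps the orientation; speed is the mean speed in mm/s. With f_stop (N) it stops when the force on the tool has changed by that much, and returns True; else False.
- robot.move_j(angles): joint-space move.
- robot.move_gripper(opening): opening from 0.0 (shut) to 1.0 (fully open); the grip force is fixed at half the most; returns when the fingers have stopped.
- robot.sleep(seconds).
- robot.inverse_kinematics(position, orientation): joint angles nearest the present ones, or None.
- robot.get_image(name): name is "scene" or "top" or "wrist"; returns a dict with "img" (480x640x3 uint8, blue, green, red), "fovy" (degrees; the focal length in pixels is half the picture's height over the tangent of half this angle, whatever the lens; pixels are square), "cx", "cy" (the principal point, pixels), "eye" and "orientation" of the camera in the world. Camera axes: x right, y down, z forward; pixel columns grow to the right and rows downward; lengths in mm; the calibration is good to about 2 mm. A picture is of the moment at which its call begins. There is no depth.
A pose or a line that the arm cannot do raises robot.MotionError and nothing moves.
- robot.hand_in(): hands the job in, once; it reports no verdict.
Readings, each from a call of its own:
- robot.current_t(): time.
- robot.current_qpos(): joint angles.
- robot.current_joint_vel(): joint speeds.
- robot.current_joint_efforts(): joint torques, N m.
- robot.current_tcp_pos(): TCP position.
- robot.current_eef_rot(): TCP orientation.
- robot.current_contact_force(): force on the tool from outside, world axes, zero at the start.
- robot.current_ft_torque(): the same for the moment, N m.
- robot.current_gripper_width(): opening from 0.0 (shut) to 1.0 (fully open).
Only numpy, scipy, OpenCV 4.12 (cv2) and the standard library are available. Lean on these libraries where they do the work, as an engineer would, in place of code of your own. Each camera call takes 0.05 s, during which the arm holds its last target. There are 200 camera calls.

## Working session

There is one attempt and no reset: what is moved stays moved. The work goes in short steps, each a Python script; the robot and the scene stay as the last script left them, time stands still between calls to the robot, and variables do not carry over. Pictures are saved under pics/ and viewed, about 8 in all and at most 12, crops included, and the job is handed in when it is done.

```bash
mkdir -p pics; python3 - <<'E'
from bench import robot
import cv2
for n in("scene","top"):
    d=robot.get_image(n); cv2.imwrite(f"pics/{n}0.png",d["img"])
    print(n,d["fovy"],d["cx"],d["cy"],d["eye"],d["orientation"])
E
```

```text
scene 52.88412105043416 316.9187905266086 242.62883754285943 [1224.47189909 -528.01446697  932.09303698] [-2.33268325 -0.01851886  0.91233449]
top 45.589351694919046 316.51009741778364 239.4788506801733 [ 296.58490971   32.66203744 1530.69440601] [-2.972387  -0.014591  -1.5493242]
```

View pics/top0.png

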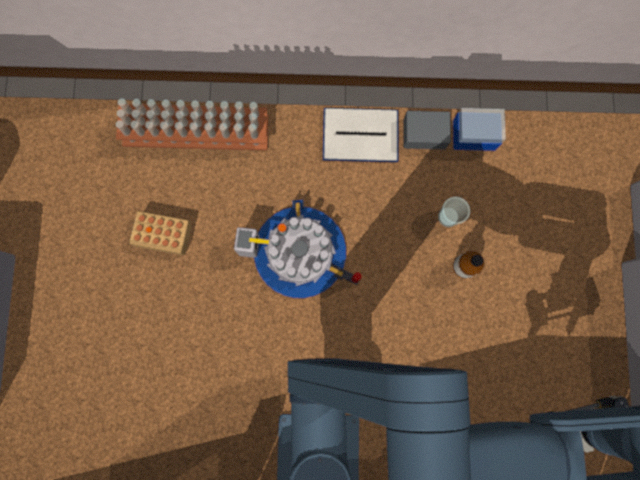

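View pics/scene0.png

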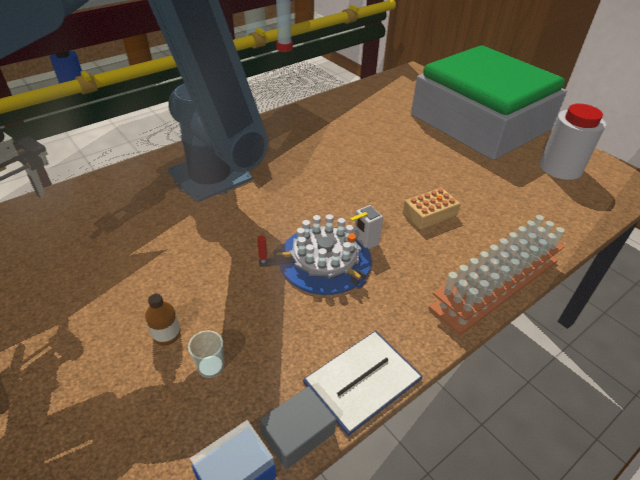

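Top view: blue base around (300,252), reader at (245,241) on the left (+y side), orange cap at (282,229), red handle at (356,278). The bottle and the beaker stand further right. The scene view agrees with this. Next I measure.

```bash
cat > h.py <<'E'
from bench import robot
import cv2, numpy as np
from scipy.spatial.transform import Rotation as R
from scipy.optimize import least_squares
def ray(d,px,z):
    px=np.atleast_2d(np.asarray(px,float)); f=240/np.tan(np.radians(d["fovy"])/2)
    c=np.c_[(px[:,0]-d["cx"])/f,(px[:,1]-d["cy"])/f,np.ones(len(px))]
    w=R.from_euler("xyz",d["orientation"]).apply(c); e=np.asarray(d["eye"])
    return (e+w*((z-e[2])/w[:,2])[:,None])[:,:2]
def mask(d,lo,hi,roi):
    m=cv2.inRange(cv2.cvtColor(d["img"],cv2.COLOR_BGR2HSV),lo,hi)
    k=np.zeros_like(m); x0,y0,x1,y1=roi; k[y0:y1,x0:x1]=m[y0:y1,x0:x1]; return k
def cen(m):
    y,x=np.nonzero(m); return (x.mean(),y.mean(),len(x)) if len(x) else None
E
python3 - <<'E'
from h import *
d=robot.get_image("top"); s=robot.get_image("scene")
m=mask(d,(100,120,40),(130,255,255),(240,195,360,310))
p=cv2.convexHull(cv2.findNonZero(m))[:,0]
w=ray(d,p,12)
r=least_squares(lambda q:np.hypot(*(w-q[:2]).T)-q[2],[*w.mean(0),125],loss="soft_l1",f_scale=2)
print("base",r.x, np.abs(r.fun).max())
m=mask(s,(100,120,40),(130,255,255),(265,210,385,300))
w=ray(s,cv2.convexHull(cv2.findNonZero(m))[:,0],12)
r2=least_squares(lambda q:np.hypot(*(w-q[:2]).T)-125,w.mean(0),loss="soft_l1",f_scale=2)
print("base scene",r2.x,np.abs(r2.fun).max())
for nm,lo,hi,z,roi,roi2 in [("orange",(5,190,120),(14,255,255),98,(262,215,345,290),(290,210,365,275)),("yellow",(22,150,120),(34,255,255),108,(235,225,285,260),(335,195,390,230)),("red",(172,130,50),(180,255,255),108,(335,255,375,295),(250,225,280,275)),("red0",(0,150,50),(4,255,255),108,(335,255,375,295),(250,225,280,275))]:
    for n,dd,ro in(("top",d,roi),("scene",s,roi2)):
        m=mask(dd,lo,hi,ro); c=cen(m)
        if c: 
            w=ray(dd,np.c_[np.nonzero(m)[::-1]],z)
            print(nm,n,np.round(c,1),ray(dd,c[:2],z),w.min(0),w.max(0))
a=cv2.resize(d["img"][190:320,225:385],(800,650)[:2] and (738,600),interpolation=2)
cv2.imwrite("pics/c.png",a)
E
```

```text
base [524.13982984  60.91373444 122.68596658] 17.924784855578295
base scene [531.51122311  56.16977366] 14.28546139081638
orange top [281.8 227.4  39. ] [[571.01317709 106.34347312]] [564.04952924  97.97478889] [579.76109104 113.60263841]
orange scene [351.3 237.5  47. ] [[579.51346223 100.7191467 ]] [567.50705314  89.77512022] [591.83159936 112.91073247]
yellow top [258.4 240.4  81. ] [[534.28705824 163.74404926]] [527.57377328 139.33209409] [540.2991834  187.48468696]
yellow scene [357.9 216.3  64. ] [[535.34036917 160.73339852]] [526.78760077 136.3512461 ] [542.65873239 187.49524429]
red top [354.2 278.2  24. ] [[444.06494704 -79.14771276]] [434.49838224 -88.76203665] [454.68194282 -71.21609751]
red0 top [356.5 277.1  51. ] [[447.03150718 -84.83837141]] [434.55554794 -93.74657112] [457.42892491 -73.69137576]
red0 scene [261.8 247.1 161. ] [[ 482.6153408  -105.17656645]] [ 446.50896701 -128.9191121 ] [518.58618662 -80.95042356]
```

View pics/c.png

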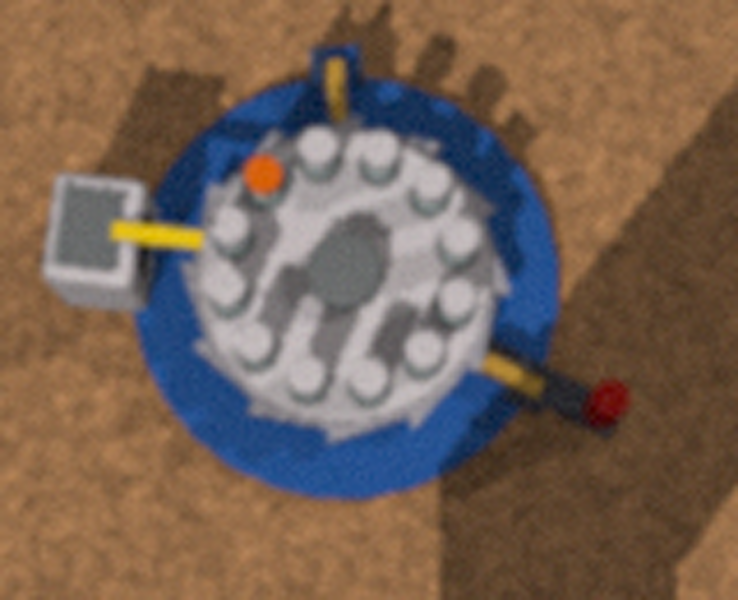

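The crop shows all 12 caps, orange at crop (264,173). The pointer tip is at (203,239), with a white cap close to it, and the handle top is at (609,400). The pawl post at (335,70) biased the base hull fit, so I use the ring of caps for the axis.

```bash
python3 - <<'E'
from h import *
d=robot.get_image("top")
c=lambda p:np.array(p)/[738/160,600/130]+[225,190]
caps=c([(264,173),(319,148),(379,150),(433,183),(462,236),(459,295),(426,345),(369,378),(309,374),(258,338),(224,284),(232,225)])
w=ray(d,caps,98)
r=least_squares(lambda q:np.hypot(*(w-q[:2]).T)-q[2],[*w.mean(0),66]);print("caps",r.x,np.abs(r.fun).max())
m=mask(d,(100,120,40),(130,255,255),(240,195,360,310)); m[:212,285:310]=0
p=cv2.findContours(m,cv2.RETR_EXTERNAL,cv2.CHAIN_APPROX_NONE)[0];p=max(p,key=len)[:,0];b=ray(d,p,12)
r2=least_squares(lambda q:np.hypot(*(b-q[:2]).T)-125,r.x[:2],loss="cauchy",f_scale=1);print("base",r2.x)
A=(r.x[:2]+r2.x)/2
t=np.array([[526+0,0]]);
y=ray(d,c([(203,239),(112,231)]),108)
print("pointer",y,np.degrees(np.arctan2(*(y-A).T[::-1])))
print("line dir",np.degrees(np.arctan2(*(y[1]-y[0])[::-1])))
k=ray(d,c([(609,400)]),108)[0]
print("knob",k,np.hypot(*(k-A)),np.degrees(np.arctan2(*(k-A)[::-1])), "expected rel", np.degrees(np.arctan2(-154,-59))-90)
an=np.degrees(np.arctan2(*(w-A).T[::-1]));print("cap angles",an.round(1)); n=an+30*np.arange(12); n=(n-n[0]+180)%360-180+n[0];print("orange mean",n.mean())
E
```

```text
caps [522.6996535   59.38693309  65.52313026] 1.8204529477537648
base [557.52195412  47.14200691]
pointer [[531.28430328 136.80548225]
 [534.52655548 186.66393326]] [96.03119287 92.39706487]
line dir 86.27934345015913
knob [448.09872088 -86.28484881] 167.1533301643356 -123.39893004270665 expected rel -200.96267983656423
cap angles [  59.5   25.7  -14.2  -56.9  -92.1 -121.4 -147.8 -173.7  163.5  139.6
  114.    89.1]
orange mean 43.782768643780656
```

Using the cap-ring axis (522.7, 59.4), the knob radius comes out at 163.7 (165 expected) and its angle at -117.1° (-116.5° expected with unit yaw about -5.5°). Both are consistent. Orange is about 40° short, so I expect two strokes. I move above the knob and look with the wrist camera.

```bash
python3 - <<'E'
from h import *
th=np.radians(-117)
for y in(th,th+np.pi):
    print(robot.inverse_kinematics([448,-86,220],[np.pi,0,y]), robot.inverse_kinematics([550,-103,66],[np.pi,0,y+.66]))
q=[robot.inverse_kinematics([448,-86,220],[np.pi,0,y]) for y in(th,th+np.pi)]
y=[th,th+np.pi][int(abs(q[1][5])<abs(q[0][5]))]; print("yaw",y)
robot.move_ptp([448,-86,220],[np.pi,0,y])
d=robot.get_image("wrist"); cv2.imwrite("pics/w1.png",d["img"])
for lo,hi in(((0,150,40),(5,255,255)),((172,130,40),(180,255,255))):
    c=cen(mask(d,lo,hi,(0,0,640,480)))
    if c: print(c,ray(d,c[:2],108))
print(robot.current_t(),d["eye"],d["orientation"])
E
```

```text
[-4.34997658e-01  8.66152903e-02  1.74310173e+00 -4.44089210e-16
  1.31187563e+00 -3.10535141e+00] [-3.84457953e-01  4.21991314e-01  1.70615002e+00 -4.44089210e-16
  1.01345132e+00  2.56837360e+00]
[-4.34997658e-01  8.66152903e-02  1.74310173e+00 -4.44089210e-16
  1.31187563e+00  3.62412396e-02] [-0.38445795  0.42199131  1.70615002  0.          1.01345132 -0.57321905]
yaw 1.0995574287564276
(np.float64(327.9965635738832), np.float64(229.03436426116838), 873) [[455.08016684 -82.9340679 ]]
(np.float64(327.1333333333333), np.float64(209.53333333333333), 15) [[461.16775291 -69.51053819]]
2.2667 [481.65977256 -23.43353884 386.8472957 ] [ 2.87724946e+00  2.12197803e-05 -4.71950836e-01]
```

View pics/w1.png

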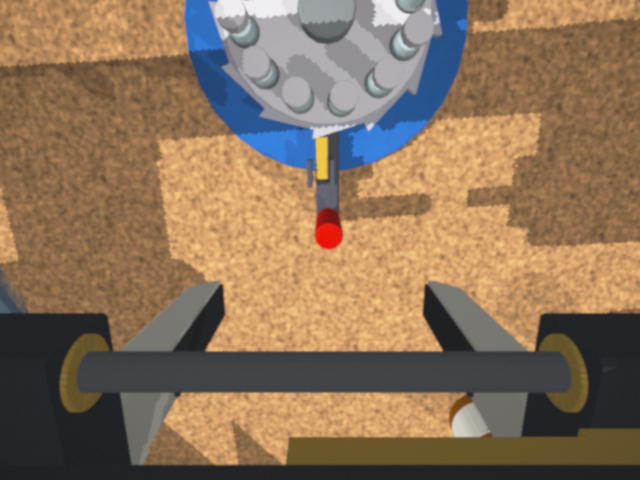

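The wrist view shows the top of the knob centred at (328.5,236), clear on all sides between the open fingers. The carousel hub is at about (326,10). I compute the knob position, then descend and grip.

```bash
cat >> h.py <<'E'
A=np.array([522.7,59.4])
E
python3 - <<'E'
from h import *
d=robot.get_image("wrist")
k=ray(d,(328.5,236),108)[0]; v=k-A; th=np.arctan2(v[1],v[0])
print("knob",k,np.hypot(*v),np.degrees(th))
assert 155<np.hypot(*v)<175
ori=[np.pi,0,th+np.pi]
robot.move_linear([*k,130],ori,speed=120)
print("stopped",robot.move_linear([*k,66],ori,speed=100,f_stop=8))
robot.move_gripper(0.0)
print(robot.current_gripper_width()*93,robot.current_contact_force(),robot.current_tcp_pos(),robot.current_t())
E
```

```text
knob [452.96371046 -87.94458752] 163.0140409588642 -115.3275890030801
stopped False
21.413529371224868 [-2.29220292 -0.32442886  0.64861327] [452.49689432 -87.77494696  65.96039423] 5.1167
```

```bash
cat >> h.py <<'E'
def arc(p,z,ths,yaw0,th0,speed=70):
    r=np.hypot(*(p-A))
    for t in ths:
        s=robot.move_linear([*(A+r*np.array([np.cos(t),np.sin(t)])),z],[np.pi,0,yaw0+t-th0],speed=speed,f_stop=35)
        print(round(t-th0,3),s,np.round(robot.current_contact_force(),1))
        if s: break
def orange():
    for n,roi in(("top",(262,205,345,290)),("scene",(285,205,370,280))):
        d=robot.get_image(n); m=mask(d,(5,190,120),(14,255,255),roi); c=cen(m)
        if c:
            w=ray(d,c[:2],98 if n=="top" else 93)[0]-A; print(n,np.round(c,1),"r",np.hypot(*w),"ang rel reader",np.degrees(np.arctan2(w[1],w[0]))-84.5)
        else: print(n,"orange unseen")
    return d
E
python3 - <<'E'
from h import *
import json
orange()
p=np.array(robot.current_tcp_pos()[:2]); v=p-A; th0=np.arctan2(v[1],v[0]); yaw0=th0+np.pi
json.dump([*p,th0],open("g.json","w"))
arc(p,66,th0+np.linspace(0,.66,6)[1:],yaw0,th0)
orange()
arc(p,66,th0+np.linspace(.66,0,6)[1:],yaw0,th0,90)
orange(); print(robot.current_gripper_width()*93,robot.current_t())
d=robot.get_image("top"); s=robot.get_image("scene")
cv2.imwrite("pics/s1.png",np.hstack([cv2.resize(d["img"][190:320,225:385],(400,325)),cv2.resize(s["img"][190:320,245:405],(400,325))]))
E
```

```text
top [281.8 227.2  40. ] r 67.53032613935781 ang rel reader -40.688262084776355
scene [351.2 237.6  48. ] r 69.46817371842408 ang rel reader -44.32649163323751
0.132 False [-3.  -0.4  1.9]
0.264 False [-3.3 -4.2  1. ]
0.396 False [-2.9 -7.1 -0.1]
0.528 False [-2.9 -8.1 -0.9]
0.66 False [-0.9 -7.6 -2.4]
top [277.5 232.9  37. ] r 66.57365066916209 ang rel reader -24.842389794145866
scene [350.9 232.7  46. ] r 68.07737622103714 ang rel reader -28.799958389662613
0.528 False [-3.3 -7.4 -0.6]
0.396 False [-3.6 -5.7 -1.3]
0.264 False [-3.9 -4.7  0. ]
0.132 False [-5.1 -2.3  0.6]
0.0 False [-2.1 -1.4 -0.3]
top [278.5 230.9  37. ] r 67.41488786959242 ang rel reader -29.71271435191216
scene [351.2 234.2  49. ] r 68.4881020916091 ang rel reader -33.752527888243534
21.47966606879361 9.6583
```

View pics/s1.png

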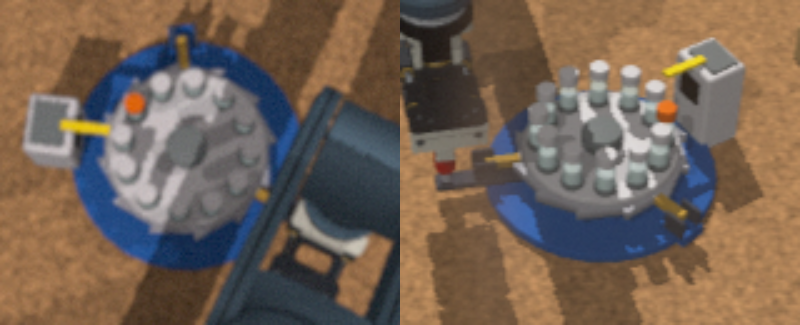

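Both views agree: after stroke 1 the orange cap settled at about -30°, one pitch from the pointer, with the lever still gripped at rest. I make the second stroke the same way, then release and look.

```bash
python3 - <<'E'
from h import *
import json
*p,th0=json.load(open("g.json")); p=np.array(p); yaw0=th0+np.pi
arc(p,66,th0+np.linspace(0,.66,6)[1:],yaw0,th0)
orange()
arc(p,66,th0+np.linspace(.66,0,6)[1:],yaw0,th0,90)
orange()
robot.move_gripper(1.0); robot.sleep(.3)
robot.move_linear([*p,66+154],speed=120)
orange(); w=robot.get_image("wrist")
c=cen(mask(w,(0,150,40),(5,255,255),(0,0,640,480))); print(c)
cv2.imwrite("pics/w2.png",w["img"])
d=robot.get_image("top"); s=robot.get_image("scene")
cv2.imwrite("pics/s2.png",np.hstack([cv2.resize(d["img"][190:320,225:385],(400,325)),cv2.resize(s["img"][190:320,245:405],(400,325))]))
print(robot.current_t(),robot.current_contact_force())
E
```

```text
0.132 False [-3.7 -3.3  1.1]
0.264 False [-3.3 -5.1  0.1]
0.396 False [-2.8 -6.4 -0. ]
0.528 False [-1.2 -8.5 -1.3]
0.66 False [-1.1 -8.7 -1.7]
top [273.5 245.5  32. ] r 66.42801252972691 ang rel reader 4.681719169895857
scene [345.4 224.3  49. ] r 66.2257546635457 ang rel reader 1.0901688968638723
0.528 False [-2.1 -7.9 -2. ]
0.396 False [-2.8 -6.8 -1.3]
0.264 False [-3.5 -4.1  0.6]
0.132 False [-3.9 -3.2  0.8]
0.0 False [-2.3 -2.7  1.1]
top [273.5 243.4  33. ] r 66.8711031548956 ang rel reader 0.039994345370260476
scene [346.9 225.5  50. ] r 66.90577201226203 ang rel reader -3.9930157545615543
top [273.5 243.4  33. ] r 66.8711031548956 ang rel reader 0.039994345370260476
scene [346.8 225.5  49. ] r 66.81912239359957 ang rel reader -3.8403346791180866
(np.float64(323.31632653061223), np.float64(230.59297052154196), 882)
17.4 [-0.05224536 -0.00800233  0.92955081]
```

View pics/s2.png

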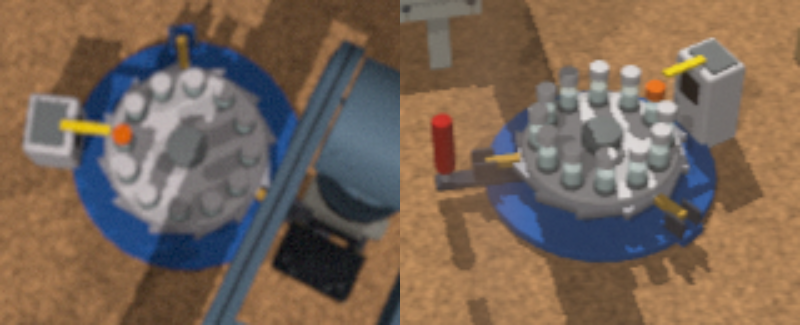

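View pics/w2.png

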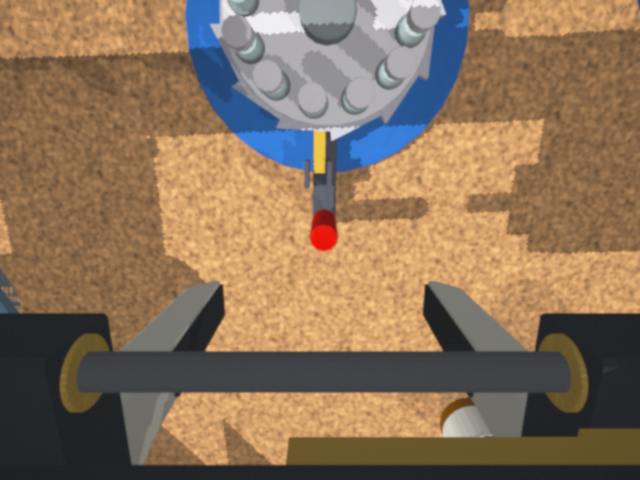

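Orange now stands at the pointer tip in both views, and the handle is free. One last check is the knob position against its initial rest, then I hand in.

```bash
python3 - <<'E'
from h import *
w=robot.get_image("wrist"); k=ray(w,(323.5,237),108)[0]-A
a=np.arctan2(k[1],k[0]); print("lever change rad",a-np.radians(-115.33))
if abs(a-np.radians(-115.33))<.025:
    robot.hand_in(); print("handed in",robot.current_t())
E
```

```text
lever change rad 0.0022023576053418203
the job is handed in; nothing more can be done
the job is handed in; nothing more can be done
```

I gripped the lever handle, made two full strokes to 0.66 rad and back, let go, lifted clear and handed the job in. The robot clock read 17.4 s just before that.

- **Carousel:** seen from the top camera, the orange cap went from about -41° to -30° after the first stroke, then to 0.0° at the pointer tip after the second. It did not move when I released the handle.
- **Lever:** after release the knob was within 0.002 rad of where it stood before I touched it. The gripper is 11 cm above it and open.
- **Forces:** the contact force on the tool stayed under 10 N at every point I read it.
- **Disagreement:** the scene camera read about 4° lower than the top camera throughout, from the first measurement to the last (-3.8° against 0.0° at the end). I took this as a fixed offset in the scene view. Both pictures show the orange cap at the pointer.
- **Failed step:** fitting the unit's axis from the blue base failed because of shadows and the pawl post. I used the ring of 12 vial caps instead, and the knob radius came out at 163 to 164 mm against the 165 mm given.
- **Bystanders:** I planned the moves to stay clear of the beaker, bottle and vial block, but did not measure their positions again at the end.

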